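# Press a flanged bronze bushing into a bearing block held in a tilted vice

### The arm

A 7-joint arm with a two-finger parallel gripper is mounted at the origin on the work surface. World frame = base frame: x ahead of the robot, y to its left, z up, the work surface at z = 0. Lengths are in m, angles in rad, forces in N, time in s.
With the tool pointing down it reaches from about 0.425 to 0.875 m from the base axis. Payload 8.4 kg.
Tool frame: the origin (TCP) lies at the very end of the fingers, on their centre line; the grasp point (between the pads) lies tcp_to_grasp behind it (tcp_to_grasp is the distance from the TCP to the grasp point, in m); z points along the fingers, y is the line along which they close (so a half turn about z gives the same grasp; the last joint's range is limited). The gripper opens to 85 mm and grips with 20 to 120 N. Pads are 22 mm wide; open, the fingers measure 114 mm over their backs; the gripper's body (76 mm by 85 mm) begins 54 mm behind the grasp point. The pads swing forward as they close: fully open they stand 13 mm farther back than shut.
Start: joints at [-1.403, 0.333, 0.04, 1.465, -0.013, 1.343, -0.059], TCP at [0.171, 0.627, 0.231] pointing down, gripper open.
Joint ranges: [-2.58, 2.58], [-0.38, 2.09], [-1.3, 1.39], [0.25, 2.4], [-1.5, 4.64], [0.08, 2.09], [-2.65, 2.65]. Speed limits (rad/s): [2.22, 2.22, 2.79, 2.79, 3.14, 3.14, 3.14].

### API

Orientations are given as a unit quaternion [x, y, z, w].
In Python, from plant import * gives the robot as it stands. The module is installed in compiled form; this text tells all that it offers.
- The arm moves only by the tool play_rows, never from a script. Its argument "plan" is a list of rows, each an object of numbers: "tx", "ty", "tz": the shift along the tool's x, y, z in cm; "turn": the turn about the tool's z in degrees. A call has 1 to 12 rows; each row is the pose to reach, as a shift and turn from the pose commanded when the call began, along the tool's axes at that moment; what a row does not reach only later rows make up. A row lasts 1/8 s, in which the tool goes at most 62.5 mm and 10.7 degrees, less where a joint would pass 70% of its speed; a pose out of reach is approached as far as the arm can. A call with a gripper value outside its range is refused whole. "claw" is the opening, from -1 (shut) to 1 (fully open), so that 0 is half open, set as the call begins (left out, the last holds). The fingers move at their own pace and stop on an object; "force" is the grip in N (left out, the last holds). Time passes only in rows, so rows that repeat a pose let the fingers close. It gives the time, the measured TCP pose, the force, the opening and the grip force at its end, in the units of the state.
- observe(): the state, without advancing time (a new reading comes with each control period).
- read_camera(name): name is "scene" or "side" or "wrist"; returns (picture, depth): 384x512x3 uint8, blue, green, red; 384x512 float32, m along the optical axis (not along the pixel's ray), 0 where there is no reading.
- camera_model(name): a dict with "camera_matrix" (3x3 intrinsics, pixels), "R" (3x3) and "t" (3): a world point X has camera coordinates R X + t. Camera axes: x right, y down, z forward; pixel columns grow to the right and rows downward; lengths in m; the calibration is good to about 2 mm. A picture is of the moment at which its call begins: read the wrist's pose just before it. camera_model takes no time and is no camera call; for the wrist camera it gives the pose at the moment of the call.
- hand_in(): hands the job in; it is judged then, once.
The state is a dict: "clock": time; "joint_pos": joint angles; "qvel": joint speeds; "effort": joint torques, N m; "position": TCP position; "tool_rot": TCP orientation; "ft_force": force on the tool from outside, world axes, zero at the start; "wrist_torque": the same for the moment, N m; "width": finger opening in m; "grip_force": force on a finger pad.
Only numpy, scipy, OpenCV 4.12 (cv2) and the standard library are available. Lean on these libraries where they do the work, as an engineer would, in place of code of your own. Each camera call takes 0.05 s, during which the arm holds its last target. There are 200 camera calls.

### The job

Swing the lid of the grey case over past upright so that it stays open by itself, lift the bronze bushing out, and press it into the bore of the aluminium block in the tilted vice until its flange sits flush on the block all round. Feel for the bore, because the block may be clamped a little left or right of the jaws' middle, and press steadily: do not ram the bushing against the block. Leave the bushing seated and the lid open, and do not disturb the spool, the screwdriver or the tin.

Things in the scene. Friction and masses are not known exactly. Their poses are not given: they have to be found in the camera images.
- case: Fixed grey plastic case, open box under a hinged lid: 130 mm (x) by 140 mm (y) by 70 mm high, walls and floor 5 mm. Origin at the centre of its underside on the bench; x points from the lid's tab side to the hinge side (roughly away from the robot), z up.
- lid (a joint): Angle of the orange lid: 0 shut, grows as it opens; upright at about 1.57, stop at 1.95. Plain low-friction hinge: falls shut when let go before about upright, falls open to the stop when let go beyond about 1.65.
- lid_hinge (a point): Point on the lid's hinge axis, mid-width, at the far (+x) top edge of the case, 70 mm above the bench. The axis is the case's y axis; the frame turns with the lid and equals the case's when shut.
- lid_tab (a point): Grip point of the black tab in the lid's plane at its front (-x) edge: 24 mm wide (y), 12 mm thick, sticking out 38 mm. The point lies 25 mm out from that edge, mid-width, mid-thickness; from the hinge, in the lid's frame: x -155, z +6 mm. Lid 8 mm thick, 0.15 kg.
- bushing_mid (a point): Bronze bushing, about 0.15 kg, loose, upright on the case floor. Origin on its axis 28 mm above the foot (half-way); z along the axis to the top. From the foot: body 24 mm diameter to 26 mm (end tapered: diameter 19 at 0, 22 at 3, 24 at 8 mm), flange diameter 40 from 26 to 32 mm, neck diameter 24 from 32 to 56 mm: grip the neck. Flush, this point is 2 mm above the block face.
- seat: Upper face of the aluminium block (64 mm along x, 62 along y, 36 thick) in the vice. Origin in the face plane, midway along the jaws, 130 mm above the bench. z = bore axis, outwards, leaning 30 degrees from vertical to the -x (robot) side; y level, along the jaws; x up the slope. The bore's centre is at x = 0 but up to 7 mm off along y (not measured: look or feel for it).
- vice: Blue tilting vice fixed to the bench; origin on the bench below the block face's middle. Its jaws end 10 mm below the block's face. The block is clamped firmly. Its through bore: 25 mm diameter, 1.5 mm chamfer. Four sprung balls in the bore wall 15 mm below the face grip the bushing: its first 11 mm go in freely, then about 10 to 20 N push it home; it stays where left.
- spool: Bystander: green spool, 60 mm in diameter, 26 mm high, standing between the case and the vice, farther from the robot. Origin at the centre of its underside. Leave alone.
- screwdriver: Bystander: screwdriver lying on the bench beyond the case and the vice, roughly along y. Leave alone.
- tin: Bystander: small closed yellow tin, 44 mm in diameter, 45 mm high, standing between the case and the vice, nearer the robot. Origin at the centre of its underside. Leave alone.
There are look-alikes about, which are no part of the job. Several things look just like the case: the one meant starts nearest to the robot's base.

How it is judged:
By the outcome, as a careful person would: the job done as asked, in the order asked, and still so for the second after the job is handed in, with the robot touching nothing.
It also fails if it takes over 58 s, if anything falls off the work surface, if the arm or the gripper's body presses on something with over 40 N, if the wrist force passes 120 N, or if a joint passes its speed limit or range.

## Working session

There is one attempt and no reset: what is moved stays moved. The work goes in short steps, Python scripts to look and compute and a tool call to move; the robot and the scene stay as the last step left them, time stands still between calls to the robot, and variables do not carry over. Pictures are saved under pics/ and viewed, at most 13 in all, crops included, and the job is handed in when it is done.

Besides the shell and the picture viewer there is one more tool, called after "Emit:" as name(argument=value, ...) on one line, values as JSON. play_rows: Moves the arm, as the interface text tells. Its arguments: {"type":"object","properties":{"plan":{"type":"array","items":{"type":"object","properties":{"tx":{"type":"number"},"ty":{"type":"number"},"tz":{"type":"number"},"turn":{"type":"number"}}}},"claw":{"type":"number"},"force":{"type":"number"}},"required":["plan"]}

```bash
ls; mkdir -p pics; cat > h.py <<'E'
from plant import *
import numpy as np, cv2
from scipy.spatial.transform import Rotation as Rn
def snap(name,fn):
    m=camera_model(name); p,d=read_camera(name); cv2.imwrite('pics/'+fn+'.png',p); np.savez('pics/'+fn+'.npz',p=p,d=d,K=m['camera_matrix'],R=m['R'],t=m['t']); return p,d,m
def cloud(fn):
    z=np.load('pics/'+fn+'.npz'); d=z['d']; v,u=np.mgrid[0:384,0:512]; K=z['K']
    c=np.stack([(u-K[0,2])/K[0,0]*d,(v-K[1,2])/K[1,1]*d,d],-1)
    w=(c-z['t'])@z['R']; w[d==0]=np.nan
    return w,z['p']
E
python3 - <<'E'
from h import *
print(observe())
a,_,_=snap('scene','s0'); b,_,_=snap('side','d0')
cv2.imwrite('pics/both.png',np.vstack([a,b])[:, :] if 0 else cv2.resize(np.hstack([a,b]),(800,300)))
for n in('scene','side'):
  m=camera_model(n); print(n,-np.array(m['R']).T@m['t'],np.array(m['R'])[2])
E
```

```text
pics
{'clock': 0.0, 'joint_pos': array([-1.40317957,  0.33392992,  0.0398657 ,  1.46631952, -0.01338278,
        1.34331358, -0.05850002]), 'qvel': array([-2.04628888e-05, -6.83544697e-04, -1.26346575e-03,  2.27817617e-03,
        2.63885595e-04, -1.97478152e-03, -1.00341426e-03]), 'effort': array([-8.97715854e-04, -6.58588171e+01,  1.36449449e+00, -4.05539846e+01,
        1.66019431e-02,  1.30184018e-02,  1.90972793e-05]), 'position': array([0.1712834 , 0.62652402, 0.23038527]), 'tool_rot': array([ 1.33016087e-01,  9.91113512e-01, -8.50952125e-04, -4.86176988e-05]), 'ft_force': array([-0.35641721, -0.09977515,  0.13987188]), 'wrist_torque': array([ 0.05655646, -0.00926384,  0.04820346]), 'grip_force': 0.0, 'width': 0.08522994014488211}
scene [1.13074988 0.50151175 0.99011114] [-0.44631346 -0.54946683 -0.70632181]
side [-0.05909791 -0.85076762  0.68641962] [ 0.59484419  0.60523263 -0.52901216]
```

View pics/s0.png

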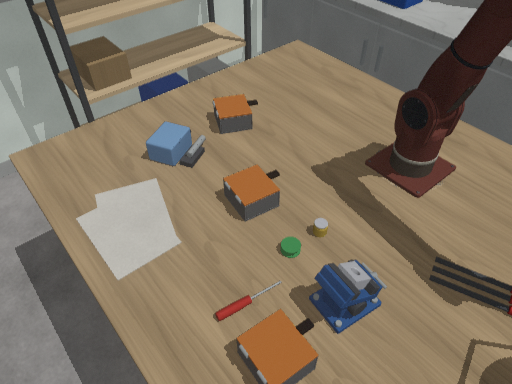

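View pics/d0.png

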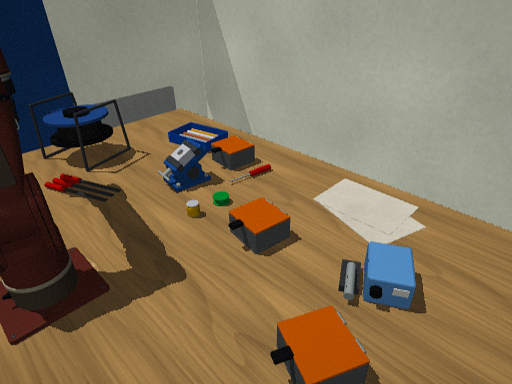

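The scene view shows three orange-lidded cases at (233,112), (252,190) and (277,350). The vice is at (347,290), the spool at (290,246) and the tin at (320,227). I'll measure all of these from the depth images.

```bash
cat > m.py <<'E'
from h import *
for fn in('s0','d0'):
  w,p=cloud(fn); hsv=cv2.cvtColor(p,cv2.COLOR_BGR2HSV).astype(int)
  H,S,V=hsv[...,0],hsv[...,1],hsv[...,2]
  m=((H>=4)&(H<=13)&(S>200)&(V>120)).astype(np.uint8)
  n,l,st,c=cv2.connectedComponentsWithStats(m)
  for i in range(1,n):
    if st[i,4]>300:
      q=w[l==i]; q=q[np.isfinite(q[:,0])]; q=q[abs(q[:,2]-np.median(q[:,2]))<.01]
      r=cv2.minAreaRect(q[:,:2].astype(np.float32)*1000)
      print(fn,'orange',c[i].round(),st[i,4],'z',np.median(q[:,2]).round(4),'rect mm',np.round(r[0],1),np.round(r[1],1),round(r[2],2),'r',np.hypot(*r[0]))
  for nm,mm in(('green',(H>50)&(H<75)&(S>150)),('yellow',(H>20)&(H<32)&(S>170)),('blue',(H>105)&(H<120)&(S>150))):
    q=w[mm]; q=q[np.isfinite(q[:,0])&(q[:,2]>-.02)]
    if len(q): print(fn,nm,len(q),np.nanmedian(q,0).round(3),q.min(0).round(3),q.max(0).round(3))
s=cv2.imread('pics/s0.png')[250:335,300:395]; d=cv2.imread('pics/d0.png')[135:200,150:225]
cv2.imwrite('pics/c1.png',np.hstack([cv2.resize(s,(400,360),interpolation=2),cv2.resize(d,(400,360),interpolation=2)]))
E
python3 m.py
```

```text
s0 blue 461 [0.553 0.241 0.134] [-0.877 -0.764  0.009] [0.673 0.283 0.23 ]
d0 orange [232. 144.] 398 z 0.0802 rect mm [831.9 213.7] [140.6 129. ] 86.75 r 858.9531553250516
d0 orange [259. 215.] 1135 z 0.0795 rect mm [ 543.9 -234.2] [140.7 130. ] 81.59 r 592.1999352377056
d0 orange [321. 345.] 4146 z 0.0787 rect mm [ 323.  -626.5] [139.4 129.4] 64.76 r 704.8634659525035
d0 green 246 [ 0.572 -0.006  0.027] [-0.086 -0.628  0.   ] [0.734 0.797 0.481]
d0 yellow 150 [ 0.46  -0.009  0.026] [-0.065 -0.63  -0.   ] [0.924 0.673 0.418]
d0 blue 8004 [0.52  1.523 0.195] [-0.083 -0.698 -0.02 ] [0.961 1.548 0.605]
```

View pics/c1.png

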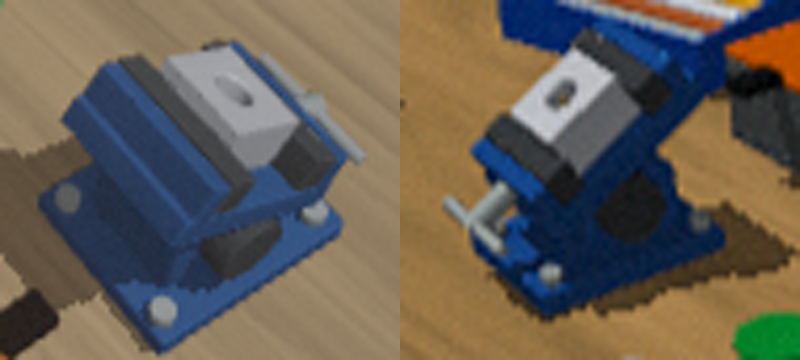

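The crop shows the block's bore at about (237,90) in the scene half and (560,95) in the side half. Next I'll fit the block face and find where the bore sits along the jaws.

```bash
cat > m2.py <<'E'
from h import *
print('g',tcp_to_grasp)
w,p=cloud('s0'); print('s0 valid',np.isfinite(w[...,0]).mean())
for uv in((252,185),(233,107),(352,270),(360,280),(290,245),(320,222)): print(uv,w[uv[1],uv[0]].round(4),p[uv[1],uv[0]])
for fn,bx in(('s0',(335,385,255,300)),('d0',(165,205,135,172))):
  w,p=cloud(fn); hsv=cv2.cvtColor(p,cv2.COLOR_BGR2HSV).astype(int)
  m=np.zeros(p.shape[:2],bool); m[bx[2]:bx[3],bx[0]:bx[1]]=1
  m&=(hsv[...,1]<50)&(hsv[...,2]>110)&np.isfinite(w[...,0])
  # local normals by ransac plane with 30deg tilt
  q=w[m]; uv=np.argwhere(m); rng=np.random.default_rng(0); best=(0,)
  for _ in range(3000):
    a=q[rng.choice(len(q),3,False)]; n=np.cross(a[1]-a[0],a[2]-a[0]); l=np.linalg.norm(n)
    if l<1e-5: continue
    n/=l; n*=np.sign(n[2])
    if abs(n[2]-.866)>.05: continue
    k=abs((q-a[0])@n)<.002
    if k.sum()>best[0]: best=(k.sum(),k,n)
  k=best[1]; s=q[k]; c=s.mean(0); n=np.linalg.svd(s-c)[2][2]; n*=np.sign(n[2])
  az=np.degrees(np.arctan2(-n[1],-n[0]))
  ys=np.array([-np.sin(np.radians(az)),np.cos(np.radians(az)),0]); xs=np.cross(ys,n)
  pl=np.c_[(s-c)@xs,(s-c)@ys]*1000
  r=cv2.minAreaRect(pl.astype(np.float32))
  cc=c+xs*r[0][0]/1e3+ys*r[0][1]/1e3
  print(fn,m.sum(),best[0],'n',n.round(3),'tilt',np.degrees(np.arccos(n[2])).round(1),'yaw',az.round(1),'centre',cc.round(4),r)
E
python3 m2.py
```

```text
g 0.0187
s0 valid 0.9959208170572916
(252, 185) [ 0.5508 -0.225   0.0796] [ 52 104 168]
(233, 107) [ 0.3307 -0.6135  0.0787] [ 53 103 167]
(352, 270) [0.5762 0.203  0.12  ] [149 145 144]
(360, 280) [0.5943 0.2402 0.1376] [164 159 158]
(290, 245) [ 0.5905 -0.0015  0.0274] [ 82 136  67]
(320, 222) [0.4721 0.0022 0.0452] [172 169 167]
s0 609 300 n [-0.493  0.06   0.868] tilt 29.8 yaw -6.9 centre [0.5792 0.2125 0.131 ] ((-0.6931877136230469, -1.1862258911132812), (68.9051513671875, 63.205406188964844), 0.4367389976978302)
d0 196 125 n [-0.492  0.082  0.867] tilt 29.9 yaw -9.4 centre [0.5756 0.2114 0.1312] ((0.6309165954589844, -1.4545326232910156), (64.60030364990234, 68.92700958251953), 1.6399595737457275)
```

```bash
sed -i 's/S>200)&(V>120)/S>150)\&(V>90)/' m.py; python3 m.py | grep 's0 orange'
cat >> h.py <<'E'
def go(x,y,z,yaw=None):
    o=observe(); R=Rn.from_quat(o['tool_rot']).as_matrix()
    s=R.T@(np.array([x,y,z])-o['position'])*100
    cur=np.degrees(np.arctan2(R[1,1],R[0,1])); 
    t=None if yaw is None else -((yaw-cur+90)%180-90)
    print('pos',o['position'].round(4),'yaw',cur.round(2),'width',o['width'].round(4),'F',o['ft_force'].round(1),'j7',o['joint_pos'][6].round(2),'clk',round(o['clock'],2))
    print('shift cm',s.round(2),'turn',t)
    return s
E
python3 -c "
from h import *
m=camera_model('wrist');print((-np.array(m['R']).T@m['t']).round(3),np.array(m['R']).round(2))
go(0.53,0.21,0.35,81.6)"
```

```text
s0 orange [232. 106.] 631 z 0.0798 rect mm [ 328.  -624.7] [140.  128.8] 65.05 r 705.617906515027
s0 orange [251. 185.] 1178 z 0.0795 rect mm [ 548.5 -234.2] [142.6 128.9] 80.99 r 596.3673932642683
s0 orange [276. 348.] 2861 z 0.0789 rect mm [837.5 215.1] [139.8 129.4] 85.5 r 864.7007496954604
[0.1   0.647 0.372] [[ 0.26  0.96 -0.  ]
 [ 0.92 -0.25  0.29]
 [ 0.28 -0.08 -0.96]]Traceback (most recent call last):
  File "<string>", line 4, in <module>
    go(0.53,0.21,0.35,81.6)
    ~~^^^^^^^^^^^^^^^^^^^^^
  File "h.py", line 16, in go
    print('pos',o['position'].round(4),'yaw',cur.round(2),'width',o['width'].round(4),'F',o['ft_force'].round(1),'j7',o['joint_pos'][6].round(2),'clk',round(o['clock'],2))
                                                                  ^^^^^^^^^^^^^^^^
AttributeError: 'float' object has no attribute 'round'
```

```bash
sed -i "s/o\['width'\].round(4)/round(float(o['width']),4)/" h.py
python3 -c "
from h import *
go(0.50,0.21,0.33,81.6)"
```

```text
pos [0.1713 0.6266 0.2305] yaw 74.71 width 0.0857 F [-0.2 -0.3  0.7] j7 -0.06 clk 0.1
shift cm [-42.7  -31.54  -9.9 ] turn -6.886442708898954
```

Emit:
play_rows(plan=[{"tx": -4, "ty": -3, "tz": -3, "turn": -1}, {"tx": -9, "ty": -7, "tz": -6, "turn": -3}, {"tx": -13, "ty": -10, "tz": -9.9, "turn": -4}, {"tx": -17, "ty": -13, "tz": -9.9, "turn": -6}, {"tx": -21, "ty": -16, "tz": -9.9, "turn": -6.9}, {"tx": -26, "ty": -19, "tz": -9.9, "turn": -6.9}, {"tx": -30, "ty": -22, "tz": -9.9, "turn": -6.9}, {"tx": -35, "ty": -26, "tz": -9.9, "turn": -6.9}, {"tx": -39, "ty": -29, "tz": -9.9, "turn": -6.9}, {"tx": -42.7, "ty": -31.5, "tz": -9.9, "turn": -6.9}, {"tx": -42.7, "ty": -31.5, "tz": -9.9, "turn": -6.9}, {"tx": -42.7, "ty": -31.5, "tz": -9.9, "turn": -6.9}])

```text
clock: 1.6
position: [0.4997, 0.2111, 0.33]
tool_rot: [0.073, 0.997, -0.0, -0.0]
ft_force: [-0.4, -0.7, -0.7]
width: 0.0852
grip_force: 0.0
```

```bash
python3 -c "
from h import *
go(0.50,0.21,0.33,81.6)
snap('wrist','w1')"
```

```text
pos [0.4997 0.2111 0.33  ] yaw 81.63 width 0.0852 F [-0.4 -0.7 -0.7] j7 0.97 clk 1.6
shift cm [-0.04 -0.1  -0.  ] turn 0.030128491772273946
```

View pics/w1.png

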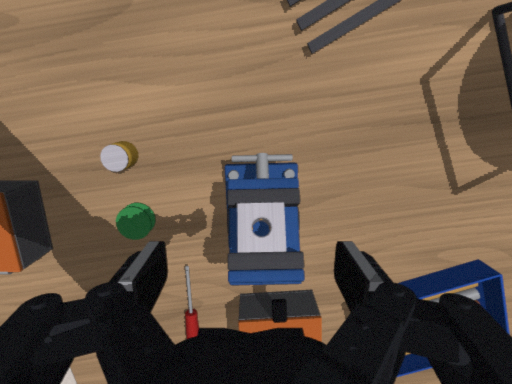

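The wrist view shows the block face spanning about (237–285, 203–252), with the bore at about (262,227).

```bash
cat > m3.py <<'E'
from h import *
w,p=cloud('w1'); z=np.load('pics/w1.npz'); hsv=cv2.cvtColor(p,cv2.COLOR_BGR2HSV).astype(int)
m=np.zeros(p.shape[:2],bool); m[196:260,230:292]=1
f=m&(hsv[...,1]<40)&(hsv[...,2]>140); n_,l,st,c_=cv2.connectedComponentsWithStats(f.astype(np.uint8)); i=1+np.argmax(st[1:,4]); f=l==i
s=w[f]; c=s.mean(0)
for _ in range(3):
  n=np.linalg.svd(s-c)[2][2]; k=abs((s-c)@n)<.002; s=s[k]; c=s.mean(0)
n*=np.sign(n[2]); az=np.arctan2(-n[1],-n[0]); print(f.sum(),len(s),'tilt',np.degrees(np.arccos(n[2])),'yaw',np.degrees(az))
K,R,t=z['K'],z['R'],z['t']; C=-R.T@t
def ray(u,v):
  d=R.T@np.linalg.inv(K)@[u,v,1]; return C+d*((c-C)@n)/(d@n)
def rect(pts):
  P=np.array([ray(u,v) for u,v in pts]); return P
cn,_=cv2.findContours(f.astype(np.uint8),cv2.RETR_CCOMP,cv2.CHAIN_APPROX_NONE)[:2]
cn=sorted(cn,key=cv2.contourArea)
for a in cn[-2:]:
  a=a[:,0,:].astype(float); ys=np.array([-np.sin(az),np.cos(az),0]); xs=np.cross(ys,n)
  P=np.array([ray(u,v) for u,v in a]); q=np.c_[(P-c)@xs,(P-c)@ys]*1000
  r=cv2.minAreaRect(q.astype(np.float32)); e=cv2.fitEllipse(q.astype(np.float32))
  g=lambda v:(c+xs*v[0]/1e3+ys*v[1]/1e3).round(4)
  print(len(a),'rect',np.round(r[0],1),np.round(r[1],1),round(r[2],1),g(r[0]),'ell',np.round(e[0],1),np.round(e[1],1),g(e[0]))
E
python3 m3.py
```

```text
Traceback (most recent call last):
  File "m3.py", line 7, in <module>
    n=np.linalg.svd(s-c)[2][2]; k=abs((s-c)@n)<.002; s=s[k]; c=s.mean(0)
      ~~~~~~~~~~~~~^^^^^
numpy.linalg.LinAlgError: SVD did not converge
```

```bash
sed -i 's/^s=w\[f\]; c=/s=w[f]; s=s[np.isfinite(s[:,0])]; c=/' m3.py; python3 m3.py
```

```text
2002 1959 tilt 29.990735211775068 yaw -6.7920047413788565
58 rect [-0.2  0.7] [27.3 26. ] 88.5 [0.5766 0.2152 0.1293] ell [-0.2  0.4] [26.7 27. ] [0.5765 0.215  0.1293]
186 rect [-0.7 -0.3] [62.4 62.5] 88.6 [0.576  0.2143 0.1291] ell [-0.6 -0. ] [70.6 73.7] [0.5761 0.2146 0.1291]
```

Emit:
play_rows(plan=[{"ty": -5}, {"tx": -1, "ty": -11}, {"tx": -2, "ty": -17, "tz": 1}, {"tx": -2.5, "ty": -23, "tz": 2}, {"tx": -2.5, "ty": -29, "tz": 3}, {"tx": -2.5, "ty": -35, "tz": 3}, {"tx": -2.5, "ty": -40, "tz": 3}, {"tx": -2.5, "ty": -44, "tz": 3}, {"tx": -2.5, "ty": -44, "tz": 3}, {"tx": -2.5, "ty": -44, "tz": 3}])

```text
schema error: expected keys tx, ty, tz, turn
```

```bash
cat > m4.py <<'E'
from h import *
snap('wrist','w2'); w,p=cloud('w2'); hsv=cv2.cvtColor(p,cv2.COLOR_BGR2HSV).astype(int)
m=((hsv[...,0]<16)&(hsv[...,1]>150)&(hsv[...,2]>90)&(abs(w[...,2]-.079)<.006)).astype(np.uint8)
n,l,st,c=cv2.connectedComponentsWithStats(m); i=1+np.argmax(st[1:,4]); q=w[l==i]
r=cv2.minAreaRect(q[:,:2].astype(np.float32)*1000); print(c[i],st[i],np.median(q[:,2]),r)
k=(hsv[...,2]<60)&(w[...,2]>.06)&(w[...,2]<.09)&(w[...,0]<.50)&(w[...,0]>.4)&(abs(w[...,1]+.23)<.06); q=w[k]; print(k.sum(),q.mean(0),cv2.minAreaRect(q[:,:2].astype(np.float32)*1000))
go(.46,-.222,.10,81.3)
E
python3 m4.py
```

```text
[285.02235772 325.55182927] [238 317  83  24 984] 0.0775453884160812 ((791.1253051757812, 219.13967895507812), (138.7213897705078, 46.08888626098633), 84.74858856201172)
0 [nan nan nan] ((0.0, 0.0), (0.0, 0.0), 0.0)
pos [0.4994 0.2118 0.3301] yaw 81.73 width 0.0854 F [0.3 0.5 0.1] j7 0.97 clk 1.7
shift cm [ -2.35 -43.5   23.01] turn 0.43443486370048845m4.py:6: RuntimeWarning: Mean of empty slice.
  k=(hsv[...,2]<60)&(w[...,2]>.06)&(w[...,2]<.09)&(w[...,0]<.50)&(w[...,0]>.4)&(abs(w[...,1]+.23)<.06); q=w[k]; print(k.sum(),q.mean(0),cv2.minAreaRect(q[:,:2].astype(np.float32)*1000))
  ret = um.true_divide(
```

View pics/w2.png

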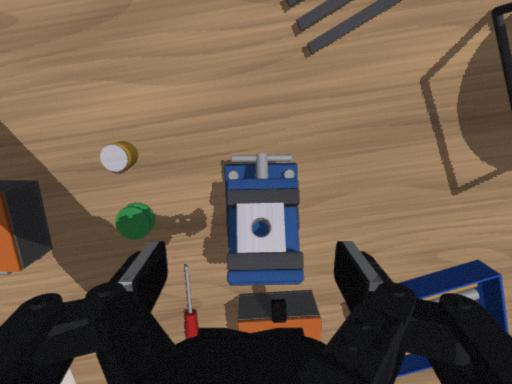

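The call was refused because every row needs all four keys, so this picture shows the same view as before, with the bore at (262,227). I'll resend with all keys.

Emit:
play_rows(plan=[{"tx": 0, "ty": -5, "tz": 0, "turn": 0}, {"tx": -1, "ty": -11, "tz": 0, "turn": 0}, {"tx": -2, "ty": -17, "tz": 1, "turn": 0}, {"tx": -2.4, "ty": -23, "tz": 2, "turn": 0.4}, {"tx": -2.4, "ty": -29, "tz": 3, "turn": 0.4}, {"tx": -2.4, "ty": -35, "tz": 3, "turn": 0.4}, {"tx": -2.4, "ty": -40, "tz": 3, "turn": 0.4}, {"tx": -2.4, "ty": -43.5, "tz": 3, "turn": 0.4}, {"tx": -2.4, "ty": -43.5, "tz": 3, "turn": 0.4}, {"tx": -2.4, "ty": -43.5, "tz": 3, "turn": 0.4}])

```text
clock: 2.95
position: [0.461, -0.2217, 0.3002]
tool_rot: [0.076, 0.997, 0.0, -0.0]
ft_force: [0.3, 0.1, -0.1]
width: 0.0855
grip_force: 0.0
```

```bash
python3 m4.py
```

```text
[251.03880562 223.51156036] [ 199  181  105   87 8607] 0.07756976785805211 ((544.8513793945312, -232.78436279296875), (139.5780029296875, 129.16964721679688), 81.47760009765625)
633 [ 0.46472569 -0.22330514  0.07872185] ((461.6714172363281, -227.24795532226562), (120.88363647460938, 38.63492965698242), 81.60139465332031)
pos [ 0.4611 -0.2214  0.3002] yaw 81.38 width 0.085 F [ 0.9 -0.4  0.5] j7 1.79 clk 3.0
shift cm [ 0.1  -0.09 20.02] turn 0.07757527971108402
```

Emit:
play_rows(claw=0.1, force=25, plan=[{"tx": 0.5, "ty": 0, "tz": 5, "turn": 0}, {"tx": 0.5, "ty": 0, "tz": 11, "turn": 0}, {"tx": 0.5, "ty": 0, "tz": 16, "turn": 0}, {"tx": 0.5, "ty": 0, "tz": 20, "turn": 0}, {"tx": 0.5, "ty": 0, "tz": 23, "turn": 0}, {"tx": 0.5, "ty": 0, "tz": 24.2, "turn": 0}, {"tx": 0.5, "ty": 0, "tz": 24.2, "turn": 0}])

```text
clock: 3.88
position: [0.4557, -0.2218, 0.0582]
tool_rot: [0.076, 0.997, 0.0, -0.0]
ft_force: [1.4, -0.2, 1.1]
width: 0.0467
grip_force: 0.0
```

Emit:
play_rows(claw=-0.7, force=25, plan=[{"tx": 0, "ty": 0, "tz": 0, "turn": 0}, {"tx": 0, "ty": 0, "tz": 0, "turn": 0}, {"tx": 0, "ty": 0, "tz": 0, "turn": 0}, {"tx": 0, "ty": 0, "tz": 0, "turn": 0}])

```text
clock: 4.38
position: [0.4568, -0.2207, 0.0597]
tool_rot: [0.076, 0.997, 0.001, 0.001]
ft_force: [-0.6, 8.2, 8.5]
width: 0.0233
grip_force: 29.3
```

```bash
python3 - <<'E'
from h import *
go(.456,-.22,.0573)
a=np.radians(np.linspace(0,101,22))
for A in a: print(np.degrees(A).round(0),(-15.5*(1-np.cos(A))-.6*np.sin(A)).round(2),(-(15.5*np.sin(A)+.6*(np.cos(A)-1))).round(2))
E
```

```text
pos [ 0.4568 -0.2207  0.0597] yaw 81.3 width 0.0233 F [-0.6  8.2  8.5] j7 2.02 clk 4.38
shift cm [0.09 0.06 0.24] turn None
0.0 -0.0 -0.0
5.0 -0.1 -1.3
10.0 -0.32 -2.58
14.0 -0.64 -3.84
19.0 -1.06 -5.07
24.0 -1.59 -6.26
29.0 -2.21 -7.41
34.0 -2.93 -8.49
38.0 -3.74 -9.51
43.0 -4.63 -10.46
48.0 -5.59 -11.34
53.0 -6.63 -12.13
58.0 -7.73 -12.82
63.0 -8.88 -13.43
67.0 -10.08 -13.93
72.0 -11.32 -14.34
77.0 -12.59 -14.64
82.0 -13.87 -14.83
87.0 -15.17 -14.91
91.0 -16.47 -14.88
96.0 -17.77 -14.74
101.0 -19.05 -14.5
```

Emit:
play_rows(plan=[{"tx": -0.1, "ty": 0, "tz": -1.3, "turn": 0}, {"tx": -0.32, "ty": 0, "tz": -2.58, "turn": 0}, {"tx": -0.64, "ty": 0, "tz": -3.84, "turn": 0}, {"tx": -1.06, "ty": 0, "tz": -5.07, "turn": 0}, {"tx": -1.59, "ty": 0, "tz": -6.26, "turn": 0}, {"tx": -2.21, "ty": 0, "tz": -7.41, "turn": 0}, {"tx": -2.93, "ty": 0, "tz": -8.49, "turn": 0}, {"tx": -3.74, "ty": 0, "tz": -9.51, "turn": 0}, {"tx": -4.63, "ty": 0, "tz": -10.46, "turn": 0}, {"tx": -5.59, "ty": 0, "tz": -11.34, "turn": 0}])

```text
clock: 5.62
position: [0.5113, -0.2287, 0.1724]
tool_rot: [0.076, 0.997, 0.002, -0.0]
ft_force: [1.6, 4.8, -4.0]
width: 0.0237
grip_force: 27.9
```

```bash
python3 - <<'E'
from h import *
go(.456,-.22,.0573)
snap('side','d1'); w,p=cloud('d1'); hsv=cv2.cvtColor(p,cv2.COLOR_BGR2HSV).astype(int)
k=(hsv[...,0]<14)&(hsv[...,1]>200)&(hsv[...,2]>80)&(abs(w[...,0]-.53)<.12)&(abs(w[...,1]+.23)<.13); q=w[k]
c=np.median(q,0); n=np.linalg.svd(q-c)[2][2]; print(k.sum(),c,n,q.max(0))
E
```

```text
pos [ 0.5113 -0.2287  0.1724] yaw 81.33 width 0.0237 F [ 1.6  4.8 -4. ] j7 1.95 clk 5.62
shift cm [ 5.590e+00 -1.000e-02  1.151e+01] turn None
91 [ 0.53244999 -0.30022207  0.15527818] [ 0.86016203 -0.09601182  0.50090219] [ 0.60089075 -0.16135219  0.31301795]
```

Emit:
play_rows(plan=[{"tx": -1.04, "ty": 0, "tz": -0.79, "turn": 0}, {"tx": -2.14, "ty": 0, "tz": -1.48, "turn": 0}, {"tx": -3.29, "ty": 0, "tz": -2.09, "turn": 0}, {"tx": -4.49, "ty": 0, "tz": -2.59, "turn": 0}, {"tx": -5.73, "ty": 0, "tz": -3.0, "turn": 0}, {"tx": -7.0, "ty": 0, "tz": -3.3, "turn": 0}, {"tx": -8.28, "ty": 0, "tz": -3.49, "turn": 0}, {"tx": -9.58, "ty": 0, "tz": -3.57, "turn": 0}, {"tx": -10.88, "ty": 0, "tz": -3.54, "turn": 0}, {"tx": -12.18, "ty": 0, "tz": -3.4, "turn": 0}, {"tx": -13.46, "ty": 0, "tz": -3.16, "turn": 0}, {"tx": -13.46, "ty": 0, "tz": -3.16, "turn": 0}])

```text
clock: 7.18
position: [0.6458, -0.2487, 0.2045]
tool_rot: [0.075, 0.997, 0.001, 0.001]
ft_force: [1.2, 7.6, 2.2]
width: 0.0232
grip_force: 31.8
```

```bash
python3 - <<'E'
from h import *
go(.456,-.22,.0573)
snap('side','d2'); snap('scene','s2')
cv2.imwrite('pics/c2.png',np.hstack([cv2.resize(cv2.imread('pics/d2.png')[130:270,190:330],(400,400)),cv2.resize(cv2.imread('pics/s2.png')[110:250,190:330],(400,400))]))
E
```

```text
pos [ 0.6458 -0.2487  0.2045] yaw 81.41 width 0.0232 F [1.2 7.6 2.2] j7 2.0 clk 7.17
shift cm [19.22 -0.04 14.69] turn None
```

View pics/c2.png

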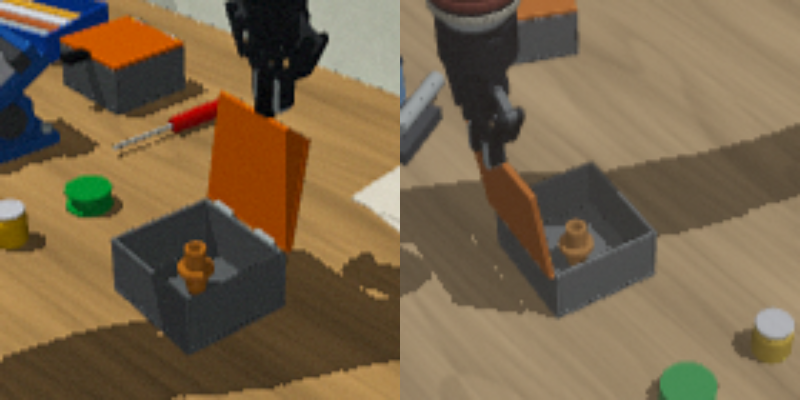

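The lid is past upright, and the bushing stands in the case at about (195,262) in the side half of the crop. I'll let go of the tab and retreat.

Emit:
play_rows(claw=0.1, plan=[{"tx": 0, "ty": 0, "tz": 0, "turn": 0}, {"tx": 0, "ty": 0, "tz": 0, "turn": 0}, {"tx": 0, "ty": 0, "tz": -4, "turn": 0}, {"tx": 0, "ty": 0, "tz": -8, "turn": 0}, {"tx": 5, "ty": 0, "tz": -10, "turn": 0}, {"tx": 10, "ty": 0, "tz": -10, "turn": 0}, {"tx": 15, "ty": 0, "tz": -10, "turn": 0}, {"tx": 17, "ty": 0, "tz": -10, "turn": 0}, {"tx": 17, "ty": 0, "tz": -10, "turn": 0}, {"tx": 17, "ty": 0, "tz": -10, "turn": 0}])

```text
clock: 8.52
position: [0.4766, -0.2256, 0.3037]
tool_rot: [0.076, 0.997, -0.0, 0.0]
ft_force: [-0.1, 0.7, -0.3]
width: 0.0467
grip_force: 0.0
```

```bash
cat > m5.py <<'E'
from h import *
go(.54,-.23,.2)
snap('wrist','w3'); w,p=cloud('w3')
# case points
x=(w[...,0]-.545)*.9888-(w[...,1]+.2335)*.1495; y=(w[...,0]-.545)*.1495+(w[...,1]+.2335)*.9888
z=w[...,2]
ins=(abs(x)<.058)&(abs(y)<.063)&(z>.012)
for lo,hi in((.055,.066),(.033,.041)):
  k=ins&(z>lo)&(z<hi); q=w[k]; v=np.argwhere(k); print(lo,k.sum(),q.mean(0).round(4),q.min(0).round(4),q.max(0).round(4),cv2.minEnclosingCircle(q[:,:2].astype(np.float32)*1000), 'case xy',x[k].mean().round(3),y[k].mean().round(3),'pix',v.mean(0))
lid=(x>.06)&(x<.2)&(abs(y)<.08)&(z>.09); q=w[lid]; print('lid',lid.sum(),np.median(q,0))
E
python3 m5.py
```

```text
pos [ 0.4766 -0.2256  0.3037] yaw 81.23 width 0.0467 F [-0.1  0.7 -0.3] j7 1.82 clk 8.53
shift cm [-6.32  0.53 10.37] turn None
0.055 164 [ 0.5498 -0.2247  0.0596] [ 0.5386 -0.2367  0.055 ] [ 0.5617 -0.213   0.062 ] ((550.3931274414062, -224.9287872314453), 12.043564796447754) case xy 0.003 0.009 pix [212.45731707 258.12804878]
0.033 286 [ 0.5449 -0.2245  0.0362] [ 0.5302 -0.2446  0.0331] [ 0.5666 -0.2054  0.041 ] ((550.1952514648438, -224.61996459960938), 20.028324127197266) case xy -0.001 0.009 pix [203.93006993 257.36713287]
lid 6196 [ 0.63583307 -0.24911097  0.13712464]
```

View pics/w3.png

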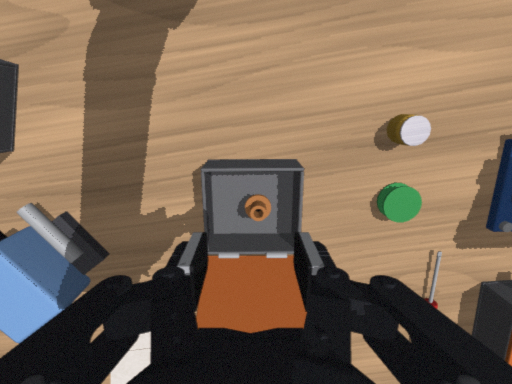

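The bushing's axis is at pixel (258,208), and the fitted radii of 12 and 20 mm match the neck and flange. The lid rests open.

Emit:
play_rows(claw=0.1, plan=[{"tx": -4, "ty": 0.6, "tz": 3, "turn": 0}, {"tx": -7.3, "ty": 1.2, "tz": 7, "turn": 0}, {"tx": -7.3, "ty": 1.2, "tz": 12, "turn": 0}, {"tx": -7.3, "ty": 1.2, "tz": 17, "turn": 0}, {"tx": -7.3, "ty": 1.2, "tz": 21, "turn": 0}, {"tx": -7.3, "ty": 1.2, "tz": 24, "turn": 0}, {"tx": -7.3, "ty": 1.2, "tz": 25.5, "turn": 0}, {"tx": -7.3, "ty": 1.2, "tz": 26.2, "turn": 0}, {"tx": -7.3, "ty": 1.2, "tz": 26.2, "turn": 0}, {"tx": -7.3, "ty": 1.2, "tz": 26.2, "turn": 0}])

```text
clock: 9.82
position: [0.5505, -0.2253, 0.0424]
tool_rot: [0.077, 0.997, -0.0, 0.001]
ft_force: [-0.0, -0.3, 0.4]
width: 0.047
grip_force: 0.0
```

Emit:
play_rows(claw=-0.7, force=40, plan=[{"tx": 0, "ty": 0, "tz": 0, "turn": 0}, {"tx": 0, "ty": 0, "tz": 0, "turn": 0}, {"tx": 0, "ty": 0, "tz": 0, "turn": 0}, {"tx": 0, "ty": 0, "tz": 0, "turn": 0}])

```text
clock: 10.32
position: [0.5504, -0.2251, 0.0422]
tool_rot: [0.077, 0.997, 0.0, 0.001]
ft_force: [-0.5, 0.5, 5.1]
width: 0.0225
grip_force: 39.0
```

```bash
python3 -c "
from h import *
go(.5503,-.2248,.0415)"
```

```text
pos [ 0.5504 -0.2251  0.0422] yaw 81.21 width 0.0225 F [-0.5  0.5  5.1] j7 2.08 clk 10.32
shift cm [0.02 0.03 0.07] turn None
```

Emit:
play_rows(plan=[{"tx": 0, "ty": 0, "tz": -2, "turn": 0}, {"tx": 0, "ty": 0, "tz": -4, "turn": 0}, {"tx": 0, "ty": 0, "tz": -5, "turn": 0}, {"tx": 0, "ty": 0, "tz": -5, "turn": 0}, {"tx": 2, "ty": 0, "tz": -5, "turn": 0}, {"tx": 4, "ty": 0, "tz": -5, "turn": 0}, {"tx": 4.9, "ty": 0, "tz": -5, "turn": 0}, {"tx": 4.9, "ty": 0, "tz": -5, "turn": 0}])

```text
clock: 11.32
position: [0.5012, -0.2172, 0.0913]
tool_rot: [0.077, 0.997, 0.0, 0.0]
ft_force: [-1.0, 0.3, -1.9]
width: 0.0224
grip_force: 39.6
```

Emit:
play_rows(plan=[{"tx": 0.3, "ty": 0, "tz": 0, "turn": 0}, {"tx": 0.6, "ty": 0, "tz": 0, "turn": 0}, {"tx": 0.8, "ty": 0, "tz": 0, "turn": 0}])

```text
clock: 11.7
position: [0.496, -0.2166, 0.0922]
tool_rot: [0.076, 0.997, -0.001, 0.002]
ft_force: [8.5, -0.6, -2.9]
width: 0.0223
grip_force: 39.6
```

Emit:
play_rows(plan=[{"tx": 0.3, "ty": 0, "tz": 0, "turn": 0}, {"tx": 0.6, "ty": 0, "tz": 0, "turn": 0}, {"tx": 0.9, "ty": 0, "tz": 0, "turn": 0}, {"tx": 1.2, "ty": 0, "tz": 0, "turn": 0}, {"tx": 1.2, "ty": 0, "tz": 0, "turn": 0}])

```text
clock: 12.32
position: [0.4848, -0.2151, 0.0928]
tool_rot: [0.076, 0.997, -0.001, 0.003]
ft_force: [8.5, -1.1, -0.8]
width: 0.0218
grip_force: 40.5
```

```bash
python3 - <<'E'
from h import *
go(.5503,-.2248,.0415)
snap('side','d3'); snap('scene','s3')
cv2.imwrite('pics/c3.png',np.hstack([cv2.resize(cv2.imread('pics/d3.png')[170:250,210:290],(400,400)),cv2.resize(cv2.imread('pics/s3.png')[150:230,210:290],(400,400))]))
E
```

```text
pos [ 0.4848 -0.2151  0.0928] yaw 81.25 width 0.0218 F [ 8.5 -1.1 -0.8] j7 1.99 clk 12.32
shift cm [-6.59  0.04  5.17] turn None
```

View pics/c3.png

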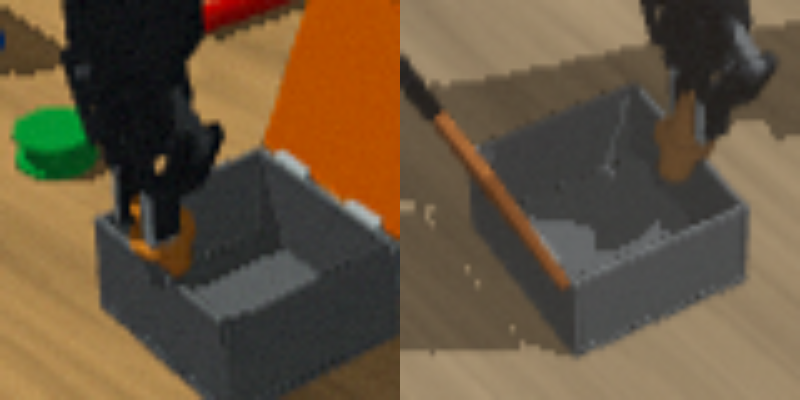

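The bushing has pivoted in the pads, with its foot swung toward the hinge side. I'll tilt it slightly more, then lift and carry it to a hover up the bore axis.

Emit:
play_rows(plan=[{"tx": 0.2, "ty": 0, "tz": 0, "turn": 0}, {"tx": 0.3, "ty": 0, "tz": 0, "turn": 0}, {"tx": 0.2, "ty": 0, "tz": 0, "turn": 0}, {"tx": 0, "ty": 0, "tz": -2, "turn": 0}, {"tx": 0, "ty": 0, "tz": -6, "turn": 0}, {"tx": 0, "ty": 0, "tz": -11, "turn": 0}, {"tx": 0, "ty": 0, "tz": -14, "turn": 0}, {"tx": 0, "ty": 0, "tz": -14, "turn": 0}])

```text
clock: 13.42
position: [0.4828, -0.215, 0.2334]
tool_rot: [0.077, 0.997, 0.0, 0.002]
ft_force: [-0.2, 1.2, -2.6]
width: 0.0224
grip_force: 40.3
```

```bash
python3 - <<'E'
from h import *
go(.523,.222,.212,82.4)
E
```

```text
pos [ 0.4828 -0.215   0.2334] yaw 81.21 width 0.0224 F [-0.2  1.2 -2.6] j7 1.84 clk 13.43
shift cm [ 2.71 43.8   2.14] turn -1.1887518990154433
```

Emit:
play_rows(plan=[{"tx": 0.2, "ty": 4, "tz": 0, "turn": 0}, {"tx": 0.6, "ty": 9, "tz": 0, "turn": -0.4}, {"tx": 1, "ty": 15, "tz": 0, "turn": -0.8}, {"tx": 1.4, "ty": 21, "tz": 0, "turn": -1.2}, {"tx": 1.8, "ty": 27, "tz": 0, "turn": -1.2}, {"tx": 2.2, "ty": 33, "tz": 0.5, "turn": -1.2}, {"tx": 2.5, "ty": 38, "tz": 1, "turn": -1.2}, {"tx": 2.7, "ty": 42, "tz": 1.5, "turn": -1.2}, {"tx": 2.7, "ty": 43.8, "tz": 2.1, "turn": -1.2}, {"tx": 2.7, "ty": 43.8, "tz": 2.1, "turn": -1.2}, {"tx": 2.7, "ty": 43.8, "tz": 2.1, "turn": -1.2}])

```text
clock: 14.8
position: [0.5221, 0.2203, 0.2102]
tool_rot: [0.067, 0.998, -0.0, -0.0]
ft_force: [-0.3, -1.5, -2.2]
width: 0.0222
grip_force: 40.3
```

```bash
cat > m6.py <<'E'
from h import *
import sys
go(.523,.222,.212,82.4); o=observe()['position']
y=np.radians(-7.6); xs0=np.array([np.cos(y),np.sin(y),0]); ys=np.array([-np.sin(y),np.cos(y),0])
for c in('side','scene','wrist'):
  snap(c,sys.argv[1]+c); w,p=cloud(sys.argv[1]+c); hsv=cv2.cvtColor(p,cv2.COLOR_BGR2HSV).astype(int)
  d=w-o
  k=(hsv[...,0]>3)&(hsv[...,0]<18)&(hsv[...,1]>130)&(np.linalg.norm(d,axis=-1)<.07)&(d[...,2]<.03)
  q=d[k]; print(c,k.sum())
  if k.sum()>20:
    a,b,z=q@xs0*1000,q@ys*1000,q[:,2]*1000
    print(' a',np.percentile(a,[0,50,100]).round(1),'b',np.percentile(b,[0,50,100]).round(1),'z',np.percentile(z,[0,50,100]).round(1))
    i=np.argsort(z); print(' lowest a,b,z',[np.round(v[i[:12]].mean(),1) for v in(a,b,z)])
    if c!='wrist': # axis fit: cylinder-of-revolution model
      from scipy.optimize import least_squares
      def prof(s): return np.interp(s,[0,3,8,26,26.01,32,32.01,56],[9.5,11,12,12,20,20,12,12])
      P=np.c_[a,b,z]
      def res(v):
        th,fa,fb,fz=v; ax=np.array([-np.sin(th),0,np.cos(th)]); r=P-[fa,fb,fz]; s=r@ax; rad=np.linalg.norm(r-np.outer(s,ax),axis=1)
        return np.where(s<0,np.hypot(s,np.maximum(rad-9.5,0)),np.where(s>56,9,rad-prof(s)))
      best=min((least_squares(res,[t,f,0,g],loss='soft_l1') for t in(.3,.5,.7) for f in(10,20) for g in(-30,-20)),key=lambda r:r.cost)
      print(' fit tilt',np.degrees(best.x[0]).round(1),'foot',best.x[1:].round(1),'rms',np.sqrt(2*best.cost/len(P)).round(2))
a=cv2.imread('pics/'+sys.argv[1]+'side.png'); b=cv2.imread('pics/'+sys.argv[1]+'scene.png')
cv2.imwrite('pics/'+sys.argv[1]+'c.png',np.hstack([cv2.resize(a[90:190,140:240],(400,400)),cv2.resize(b[190:290,300:400],(400,400))]))
E
python3 m6.py h1
```

```text
pos [0.5221 0.2203 0.2102] yaw 82.27 width 0.0222 F [-0.3 -1.5 -2.2] j7 1.06 clk 14.8
shift cm [-0.06  0.18 -0.19] turn -0.12858880617227442
side 65
 a [-8.8 11.2 26.8] b [-23.8 -10.2  19. ] z [-31.3  -8.7  16.1]
 lowest a,b,z [np.float64(13.0), np.float64(-7.0), np.float64(-27.4)]
 fit tilt 20.9 foot [ 20.5   0.8 -31.8] rms 1.78
scene 229
 a [-4.  20.3 32.7] b [-16.8   2.3  19.1] z [-29.4   1.9  26.9]
 lowest a,b,z [np.float64(27.1), np.float64(4.2), np.float64(-25.6)]
 fit tilt 17.7 foot [ 20.9  -0.2 -31.6] rms 1.98
wrist 2527
 a [-11.   -0.3  26.1] b [-11.5   0.7  13.3] z [-11.4  15.3  25.7]
 lowest a,b,z [np.float64(-7.0), np.float64(-0.1), np.float64(-10.8)]
```

View pics/h1c.png

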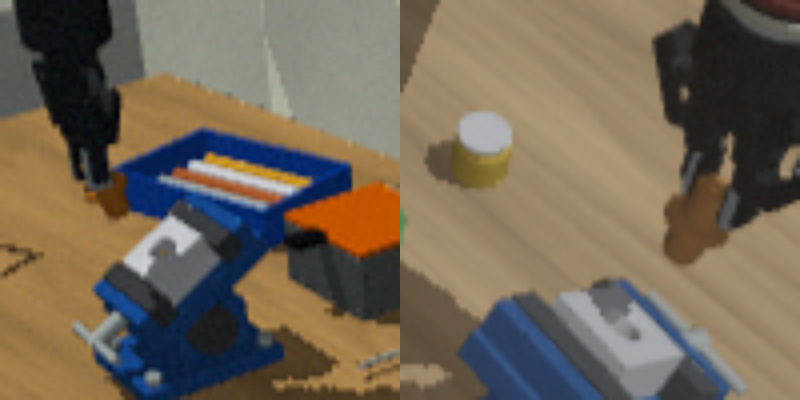

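The bushing is held tilted above the vice, with the bore visible at (625,325) in the scene half. The two tilt fits are coarse, so I'll refine the tilt from the wrist depth.

```bash
cat > m7.py <<'E'
from h import *
import sys
from scipy.optimize import least_squares
o=observe()['position']
y=np.radians(-7.6); xs0=np.array([np.cos(y),np.sin(y),0]); ys=np.array([-np.sin(y),np.cos(y),0])
Ps=[];tag=[]
for j,c in enumerate(('side','scene','wrist')):
  w,p=cloud(sys.argv[1]+c); hsv=cv2.cvtColor(p,cv2.COLOR_BGR2HSV).astype(int); d=w-o
  k=(hsv[...,0]>3)&(hsv[...,0]<18)&(hsv[...,1]>130)&(np.linalg.norm(d,axis=-1)<.07)&(d[...,2]<.03)
  k=cv2.erode(k.astype(np.uint8),np.ones((3,3)))>0
  q=d[k]; 
  if c=='wrist': q=q[::6]
  if len(q): Ps.append(np.c_[q@xs0,q@ys,q[:,2]]*1000); tag+=[j]*len(q)
P=np.vstack(Ps); tag=np.array(tag); print(np.bincount(tag))
pr=np.array([[0,0],[0,9.5],[3,11],[8,12],[26,12],[26,20],[32,20],[32,12],[56,12],[56,4]],float) # (s,r)
def res(v,P=P,tag=tag):
  th,ph=v[:2]; off=np.vstack([v[5:8],v[8:11],[0,0,0]])[tag]
  ax=np.array([-np.sin(th),np.sin(ph),np.cos(th)]); ax/=np.linalg.norm(ax)
  r=P-off-v[2:5]; s=r@ax; rad=np.linalg.norm(r-np.outer(s,ax),axis=1); X=np.c_[s,rad]
  D=[]
  for a,b in zip(pr[:-1],pr[1:]):
    t=np.clip((X-a)@(b-a)/((b-a)@(b-a)),0,1); D.append(np.linalg.norm(X-a-np.outer(t,b-a),axis=1))
  return np.r_[np.min(D,0),v[5:]*2]
best=min((least_squares(res,np.r_[t,0,f,0,-30,np.zeros(6)],loss='soft_l1') for t in(.3,.45,.6) for f in(18,25)),key=lambda r:r.cost)
v=best.x; print('tilt',np.degrees(v[:2]).round(1),'foot rel TCP',v[2:5].round(1),'cam off',v[5:].round(1),'cost/n',best.cost/len(P))
for j in range(3): print(j,np.median(res(v,P[tag==j],tag[tag==j])[:-6]).round(2))
E
python3 m7.py h1
```

```text
[ 20 147 355]
tilt [18.7 -0.3] foot rel TCP [ 18.6  -0.2 -35.5] cam off [ 0.6  0.   1.2  3.8 -0.8  1. ] cost/n 0.6849013185565059
0 1.83
1 1.02
2 0.63
```

```bash
python3 - <<'E'
from h import *
n=np.array([-.4956,.0661,.866]); T=np.array([.5582,.2177,.1650])
for d in(.01,0,-.006): go(*(T+d*n),82.4)
E
```

```text
pos [0.5222 0.221  0.2107] yaw 82.28 width 0.0227 F [-0.3  0.1 -1.1] j7 1.06 clk 14.95
shift cm [-3.11  0.16  3.71] turn -0.11671317359854072
pos [0.5222 0.221  0.2107] yaw 82.28 width 0.0227 F [-0.3  0.1 -1.1] j7 1.06 clk 14.95
shift cm [-3.61  0.16  4.57] turn -0.11671317359854072
pos [0.5222 0.221  0.2107] yaw 82.28 width 0.0227 F [-0.3  0.1 -1.1] j7 1.06 clk 14.95
shift cm [-3.91  0.16  5.09] turn -0.11671317359854072
```

Emit:
play_rows(plan=[{"tx": -1, "ty": 0, "tz": 1, "turn": 0}, {"tx": -2, "ty": 0.1, "tz": 2, "turn": 0}, {"tx": -2.8, "ty": 0.1, "tz": 3, "turn": 0}, {"tx": -3.1, "ty": 0.1, "tz": 3.7, "turn": 0}, {"tx": -3.1, "ty": 0.1, "tz": 3.7, "turn": 0}, {"tx": -3.2, "ty": 0.1, "tz": 3.9, "turn": 0}, {"tx": -3.3, "ty": 0.1, "tz": 4.1, "turn": 0}, {"tx": -3.4, "ty": 0.1, "tz": 4.3, "turn": 0}, {"tx": -3.5, "ty": 0.1, "tz": 4.5, "turn": 0}, {"tx": -3.6, "ty": 0.1, "tz": 4.6, "turn": 0}])

```text
clock: 16.2
position: [0.5576, 0.2188, 0.1642]
tool_rot: [0.066, 0.998, -0.0, -0.0]
ft_force: [0.9, 0.6, -1.6]
width: 0.0222
grip_force: 40.3
```

Emit:
play_rows(plan=[{"tx": -0.1, "ty": 0, "tz": 0.15, "turn": 0}, {"tx": -0.15, "ty": 0, "tz": 0.25, "turn": 0}, {"tx": -0.2, "ty": 0, "tz": 0.35, "turn": 0}])

```text
clock: 16.58
position: [0.5591, 0.2181, 0.1607]
tool_rot: [0.066, 0.998, -0.0, -0.001]
ft_force: [-4.5, -3.5, 3.3]
width: 0.0227
grip_force: 40.8
```

```bash
python3 m6.py h2 >/dev/null; python3 m7.py h2; python3 - <<'E'
from h import *
n=np.array([-.4956,.0661,.866]); T=np.array([.5582,.2177,.1650])
go(*(T-.004*n),82.4)
E
```

```text
[ 19 119 364]
tilt [17.3 -0.1] foot rel TCP [ 17.5   0.4 -35.7] cam off [ 0.   0.5  2.8  3.6 -0.4  1.7] cost/n 0.6796491813428913
0 1.05
1 1.1
2 0.59
pos [0.5591 0.218  0.1606] yaw 82.39 width 0.0223 F [-4.5 -2.7  0.1] j7 1.15 clk 16.73
shift cm [-0.12 -0.04 -0.1 ] turn -0.006693943662156698
```

View pics/h2c.png

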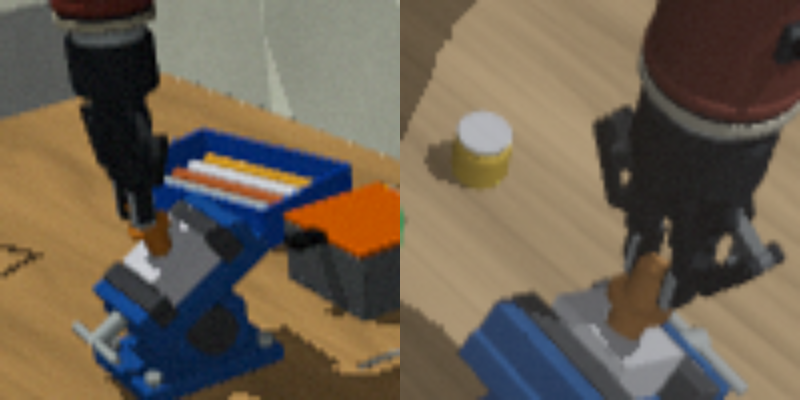

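The foot is in the mouth of the bore and touches lightly on its uphill and +y side. I'll ease it over and sweep the grip toward the robot to tilt it into line.

Emit:
play_rows(plan=[{"tx": 0.1, "ty": -0.1, "tz": 0, "turn": 0}, {"tx": 0.2, "ty": -0.15, "tz": 0.1, "turn": 0}, {"tx": 0.2, "ty": -0.15, "tz": 0.2, "turn": 0}, {"tx": 0.2, "ty": -0.15, "tz": 0.2, "turn": 0}])

```text
clock: 17.23
position: [0.5576, 0.2174, 0.1588]
tool_rot: [0.066, 0.998, 0.0, 0.0]
ft_force: [-0.7, 0.1, -1.7]
width: 0.0225
grip_force: 40.4
```

Emit:
play_rows(plan=[{"tx": 0.2, "ty": 0, "tz": 0.1, "turn": 0}, {"tx": 0.4, "ty": 0, "tz": 0.2, "turn": 0}, {"tx": 0.4, "ty": 0, "tz": 0.3, "turn": 0}])

```text
clock: 17.6
position: [0.5551, 0.2176, 0.1573]
tool_rot: [0.066, 0.998, 0.001, 0.002]
ft_force: [3.8, -3.0, 8.6]
width: 0.0226
grip_force: 41.1
```

Emit:
play_rows(plan=[{"tx": 0.2, "ty": 0, "tz": 0.1, "turn": 0}, {"tx": 0.4, "ty": 0, "tz": 0.2, "turn": 0}, {"tx": 0.4, "ty": 0, "tz": 0.2, "turn": 0}])

```text
clock: 17.98
position: [0.5518, 0.2179, 0.1559]
tool_rot: [0.067, 0.998, 0.001, 0.002]
ft_force: [4.0, -3.0, 9.6]
width: 0.0224
grip_force: 41.4
```

```bash
python3 m6.py h3 >/dev/null; python3 m7.py h3; python3 - <<'E'
from h import *
go(.55,.217,.15,82.4); print(observe()['wrist_torque'])
E
```

```text
[ 18 138 340]
tilt [24.3 -0.4] foot rel TCP [ 23.6  -0.1 -33.1] cam off [-0.   0.9  1.8  3.4 -0.4  1.4] cost/n 0.5297015522279306
0 1.03
1 0.88
2 0.51
pos [0.5518 0.2179 0.1559] yaw 82.35 width 0.022 F [ 3.7 -1.5  9.3] j7 1.14 clk 18.12
shift cm [ 0.17 -0.12  0.59] turn -0.045015741607869586
[-0.74995615 -1.17269653 -0.03791155]
```

The tilt is now 24° and the foot is about 5 mm into the bore. I'll continue the same sweep.

Emit:
play_rows(plan=[{"tx": 0.2, "ty": -0.1, "tz": 0.1, "turn": 0}, {"tx": 0.4, "ty": -0.1, "tz": 0.2, "turn": 0}, {"tx": 0.5, "ty": -0.1, "tz": 0.25, "turn": 0}, {"tx": 0.5, "ty": -0.1, "tz": 0.3, "turn": 0}])

```text
clock: 18.62
position: [0.5461, 0.2183, 0.1528]
tool_rot: [0.066, 0.998, 0.001, 0.002]
ft_force: [1.7, -1.6, 11.9]
width: 0.0222
grip_force: 40.4
```

```bash
python3 m6.py h4 >/dev/null; python3 m7.py h4; python3 - <<'E'
from h import *
go(.55,.217,.15,82.4); print(observe()['wrist_torque'])
E
```

```text
[ 16 136 357]
tilt [30.1 -0.1] foot rel TCP [ 29.1  -0.6 -30. ] cam off [-0.3  0.7  2.1  3.6 -0.5  2. ] cost/n 0.48656672321995664
0 0.76
1 0.86
2 0.45
pos [0.5462 0.2183 0.1528] yaw 82.39 width 0.0224 F [ 1.6 -1.7  9.9] j7 1.13 clk 18.77
shift cm [-0.39 -0.08  0.28] turn -0.005713207629781891
[-0.27710975 -0.73314147  0.04022992]
```

The tilt is 30°, in line with the bore. I'll now press along the bore axis in small steps.

Emit:
play_rows(force=60, plan=[{"tx": -0.1, "ty": -0.05, "tz": 0.17, "turn": 0}, {"tx": -0.2, "ty": -0.05, "tz": 0.35, "turn": 0}, {"tx": -0.3, "ty": -0.05, "tz": 0.52, "turn": 0}, {"tx": -0.3, "ty": -0.05, "tz": 0.52, "turn": 0}])

```text
clock: 19.27
position: [0.5502, 0.2174, 0.1477]
tool_rot: [0.066, 0.998, 0.001, 0.003]
ft_force: [8.9, -0.2, 6.9]
width: 0.0217
grip_force: 58.4
```

Emit:
play_rows(plan=[{"tx": -0.2, "ty": 0, "tz": 0.17, "turn": 0}, {"tx": -0.33, "ty": 0, "tz": 0.35, "turn": 0}, {"tx": -0.43, "ty": 0, "tz": 0.52, "turn": 0}, {"tx": -0.43, "ty": 0, "tz": 0.52, "turn": 0}])

```text
clock: 19.77
position: [0.5541, 0.2169, 0.1423]
tool_rot: [0.066, 0.998, 0.001, 0.003]
ft_force: [7.1, 0.5, 5.6]
width: 0.0217
grip_force: 58.4
```

```bash
python3 m6.py h5 >/dev/null; python3 m7.py h5; python3 - <<'E'
from h import *
go(.55,.217,.15,82.4)
E
```

```text
[  8 109 338]
tilt [30.5  0.4] foot rel TCP [ 29.8  -1.5 -29.9] cam off [ 0.1 -0.5  0.6  3.3  0.2  1.5] cost/n 0.5041781710879288
0 1.69
1 1.03
2 0.46
pos [0.5541 0.2169 0.1423] yaw 82.39 width 0.0216 F [6.8 0.5 5.4] j7 1.15 clk 19.93
shift cm [ 0.4  -0.04 -0.78] turn -0.010592949437352672
```

View pics/h5c.png

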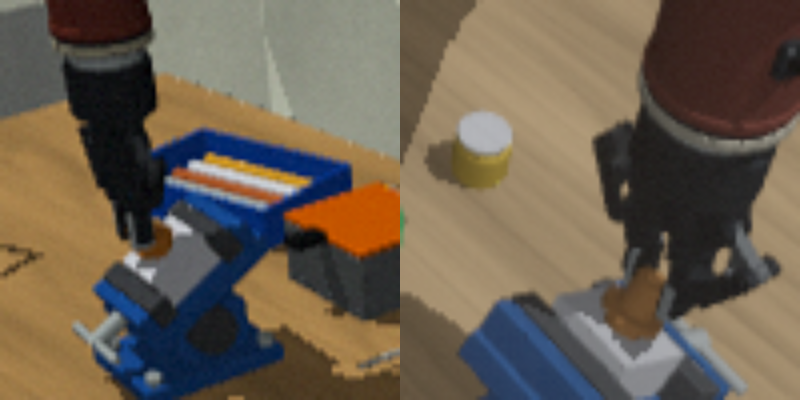

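Emit:
play_rows(force=80, plan=[{"tx": -0.15, "ty": 0, "tz": 0.1, "turn": 0}, {"tx": -0.25, "ty": 0, "tz": 0.25, "turn": 0}, {"tx": -0.3, "ty": 0, "tz": 0.35, "turn": 0}, {"tx": -0.3, "ty": 0, "tz": 0.35, "turn": 0}])

```text
clock: 20.42
position: [0.5567, 0.2166, 0.1387]
tool_rot: [0.066, 0.998, 0.001, 0.002]
ft_force: [3.7, 0.5, 7.6]
width: 0.0211
grip_force: 78.2
```

Emit:
play_rows(plan=[{"tx": -0.1, "ty": 0, "tz": 0.13, "turn": 0}, {"tx": -0.17, "ty": 0, "tz": 0.25, "turn": 0}, {"tx": -0.2, "ty": 0, "tz": 0.3, "turn": 0}, {"tx": -0.2, "ty": 0, "tz": 0.3, "turn": 0}])

```text
clock: 20.92
position: [0.5583, 0.2165, 0.136]
tool_rot: [0.066, 0.998, 0.001, 0.002]
ft_force: [1.5, -1.2, 10.8]
width: 0.021
grip_force: 78.4
```

Emit:
play_rows(plan=[{"tx": -0.06, "ty": 0, "tz": 0.1, "turn": 0}, {"tx": -0.1, "ty": 0, "tz": 0.18, "turn": 0}, {"tx": -0.1, "ty": 0, "tz": 0.18, "turn": 0}, {"tx": -0.1, "ty": 0, "tz": 0.18, "turn": 0}])

```text
clock: 21.42
position: [0.5583, 0.2165, 0.1357]
tool_rot: [0.066, 0.998, 0.002, 0.001]
ft_force: [-11.1, -2.7, 28.7]
width: 0.0213
grip_force: 80.6
```

```bash
python3 m6.py h6 >/dev/null; python3 m7.py h6; python3 - <<'E'
from h import *
go(.55,.217,.15,82.4)
E
```

```text
[  6  86 329]
tilt [30.3  0.2] foot rel TCP [ 29.2  -0.8 -30. ] cam off [-0.1 -0.1  0.6  3.2 -0.3  1.8] cost/n 0.43185737794802653
0 1.13
1 0.92
2 0.44
pos [0.5583 0.2165 0.1357] yaw 82.42 width 0.0211 F [-10.6  -3.9  29.8] j7 1.16 clk 21.57
shift cm [ 0.83 -0.05 -1.43] turn 0.018272313824795106
```

The force along the bore has risen sharply to 30 N, and the fitted foot depth is 26.0 mm, which means the bushing is flush. I'll ease the load, release and retreat.

Emit:
play_rows(plan=[{"tx": 0.06, "ty": 0, "tz": -0.1, "turn": 0}, {"tx": 0.06, "ty": 0, "tz": -0.1, "turn": 0}])

```text
clock: 21.82
position: [0.5583, 0.2165, 0.1358]
tool_rot: [0.066, 0.998, 0.001, 0.002]
ft_force: [-3.6, -1.1, 18.0]
width: 0.0209
grip_force: 79.1
```

Emit:
play_rows(claw=0.2, plan=[{"tx": 0, "ty": 0, "tz": 0, "turn": 0}, {"tx": 0, "ty": 0, "tz": 0, "turn": 0}, {"tx": 0, "ty": 0, "tz": 0, "turn": 0}, {"tx": 0, "ty": 0, "tz": -1, "turn": 0}, {"tx": 0, "ty": 0, "tz": -4, "turn": 0}, {"tx": 0, "ty": 0, "tz": -9, "turn": 0}, {"tx": 2, "ty": 0, "tz": -14, "turn": 0}, {"tx": 5, "ty": 0, "tz": -18, "turn": 0}, {"tx": 6, "ty": 0, "tz": -19, "turn": 0}, {"tx": 6, "ty": 0, "tz": -19, "turn": 0}, {"tx": 6, "ty": 0, "tz": -19, "turn": 0}])

```text
clock: 23.2
position: [0.4975, 0.2234, 0.3219]
tool_rot: [0.066, 0.998, -0.001, -0.001]
ft_force: [-0.9, -0.6, 0.1]
width: 0.0511
grip_force: 0.0
```

```bash
cat > m8.py <<'E'
from h import *
import sys
t=sys.argv[1]
go(.5,.21,.33,82.4); snap('wrist',t); w,p=cloud(t); B=np.array([.5766,.215,.1295]); n=np.array([-.4956,.0661,.866])
hsv=cv2.cvtColor(p,cv2.COLOR_BGR2HSV).astype(int); d=w-B; s=d@n; rad=np.linalg.norm(d-s[...,None]*n,axis=-1)
f=(rad>.024)&(rad<.034)&(hsv[...,1]<45)&(hsv[...,2]>140)&(abs(s)<.006); q=w[f]; c=q.mean(0); N=np.linalg.svd(q-c)[2][2]; N*=np.sign(N[2]); print('face',f.sum(),N.round(3))
s=(w-c)@N*1000
br=(hsv[...,0]>3)&(hsv[...,0]<20)&(hsv[...,1]>100)&(rad<.035)
fl=br&(s>1)&(s<14); print('flange',fl.sum(),np.median(s[fl]),np.percentile(s[fl],[10,90]))
q=w[fl]; M=np.linalg.svd(q-q.mean(0))[2][2]; M*=np.sign(M[2]); print('flange normal diff deg',np.degrees(np.arccos(M@N)))
tp=br&(s>22); print('top',tp.sum(),np.percentile(s[tp],[50,90,98]))
cv2.imwrite('pics/'+t+'c.png',cv2.resize(p[150:300,180:340],(640,600),interpolation=cv2.INTER_CUBIC))
E
python3 m8.py w9
```

```text
pos [0.4975 0.2234 0.3219] yaw 82.39 width 0.0511 F [-0.9 -0.6  0.1] j7 0.98 clk 23.2
shift cm [-0.42 -1.29 -0.81] turn -0.012485213620607283
face 974 [-0.496  0.062  0.866]
flange 440 6.136009110180014 [5.02182569 7.25832586]
flange normal diff deg 0.21275033484132247
top 238 [30.00664949 31.11985223 79.21535891]
```

View pics/w9c.png

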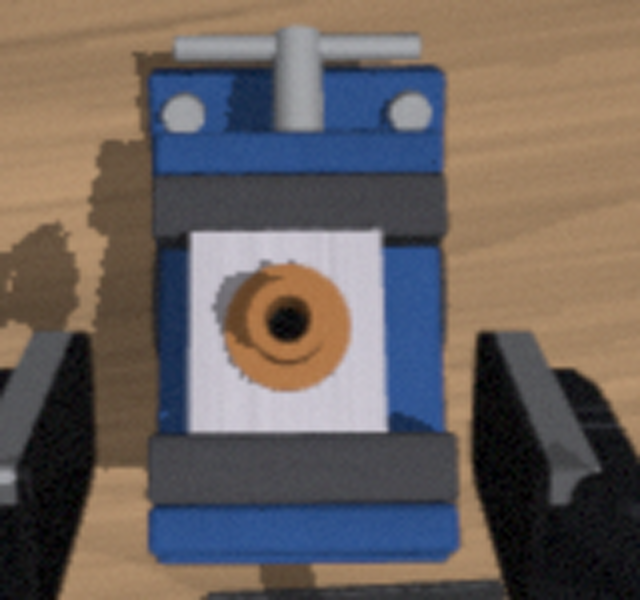

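The flange top is 6.1 mm above the face (6 expected), the neck top 30.0 mm (30 expected), and the tilt difference is 0.2°. The bushing is flush. I'll check the lid and bystanders, then hand in.

```bash
python3 - <<'E'
from h import *
snap('side','d9'); w,p=cloud('d9'); hsv=cv2.cvtColor(p,cv2.COLOR_BGR2HSV)
k=(hsv[...,0]<14)&(hsv[...,1]>180)&(abs(w[...,0]-.64)<.06)&(abs(w[...,1]+.25)<.1)&(w[...,2]>.09); print('lid',k.sum(),np.median(w[k],0))
a=cv2.imread('pics/d0.png').astype(int)
for b in((180,205,195,222),(208,235,185,210),(228,275,160,188)): print('bystander diff',abs(a-p)[b[2]:b[3],b[0]:b[1]].mean().round(1))
if k.sum()>100: print(hand_in())
E
```

```text
lid 1175 [ 0.63739304 -0.2548353   0.14172519]
bystander diff 5.0
bystander diff 22.1
bystander diff 8.8
the job is handed in; nothing more can be done
None
```

The bushing is pressed flush into the bore, the lid stays open at its stop, and the job is handed in at about 23 s; nothing touched the bystanders on any move, though the spool's image patch changed more than the others (perhaps shadow) and I did not look closer.

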